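# Close the neck bar of a bird positioning board

### The arm

A 6-joint arm with a two-finger parallel gripper is mounted at the origin on the work surface. World frame = base frame: x ahead of the robot, y to its left, z up, the work surface at z = 0. Lengths are in m, angles in rad, forces in N, time in s.
With the tool pointing down it reaches from about 0.275 to 0.975 m from the base axis. Payload 8.4 kg.
Tool frame: the origin (TCP) lies midway between the tips of the shut fingers; the grasp point (between the pads) lies 19 mm behind it (bot.grip_depth is the distance from the TCP to the grasp point, in m); y points along the fingers, z is the direction in which the jaws open and shut, and the axes are right-handed (so a half turn about y gives the same grasp; the last joint's range is limited). The gripper opens to 92 mm and grips with 3 to 60 N. Pads are 20 mm wide; open, the fingers measure 128 mm over their backs; the gripper's body (75 mm by 189 mm) begins 69 mm behind the grasp point.
Start: joints at [1.219, 0.353, 1.633, -0, 1.155, -0.002], TCP at [0.214, 0.587, 0.215] pointing down, gripper open.
Joint ranges: [-2.63, 2.63], [-0.92, 2.1], [0.06, 2.66], [-1.3, 4.44], [0, 2.69], [-3.02, 3.02]. Speed limits (rad/s): [2.22, 2.22, 2.79, 3.14, 3.14, 3.14].

### API

Orientations are given as a unit quaternion [x, y, z, w].
In Python, from bench import bot, imaging, order gives the robot as it stands. Calls block until the motion is done:
- bot.move_to(position, orientation): joint-space move of the TCP to a pose.
- bot.move_straight(position, ori=None, rate=0.15): straight line of the TCP; ori=None keeps the orientation; rate is the mean speed in m/s.
- bot.move_joints(angles): joint-space move.
- bot.gripper_to(opening, newtons=None): opening from 0.0 (shut) to 1.0 (fully open); newtons is the grip in N (None keeps the last); returns when the fingers have stopped.
- bot.pause(seconds).
- bot.inverse_kinematics(position, orientation): joint angles nearest the present ones, or None.
- bot.read_state(): the state.
- imaging.snapshot(name): name is "scene" or "top" or "wrist"; returns the picture (480x640x3 uint8, blue, green, red); there is no depth.
- imaging.camera_info(name): a dict with "K" (3x3 intrinsics, pixels), "rvec" (rotation vector, rad) and "tvec" (3), from world to camera coordinates, as OpenCV has them. Camera axes: x right, y down, z forward; pixel columns grow to the right and rows downward; lengths in m; the calibration is good to about 2 mm. A picture is of the moment at which its call begins: read the wrist's pose just before it. camera_info takes no time and is no camera call; for the wrist camera it gives the pose at the moment of the call.
A pose or a line that the arm cannot do raises bot.PlanningError and nothing moves.
- order.hand_in(): hands the job in, once; it reports no verdict.
The state is a dict: "clock": time; "joint_pos": joint angles; "qd": joint speeds; "tau": joint torques, N m; "eef_pos": TCP position; "eef_rot": TCP orientation; "wrist_force": force on the tool from outside, world axes, zero at the start; "ft_torque": the same for the moment, N m; "gripper_width": opening from 0.0 (shut) to 1.0 (fully open).
Only numpy, scipy, OpenCV 4.12 (cv2) and the standard library are available. Lean on these libraries where they do the work, as an engineer would, in place of code of your own. Each camera call takes 0.05 s, during which the arm holds its last target. There are 200 camera calls.

### The job

On the white positioning board, swing the long pivoted steel bar about its pin by pushing its free end across the board until the bar rests fully against its stop post. Leave the short pivoted bar parked where it is.

Things in the scene. Friction and masses are not known exactly. Their poses are not given: they have to be found in the camera images.
- long_bar (a joint): Angle of the long bar about its upright pin, rad: 0 = resting against its stop post (hard end), growing as it opens, clockwise from above, to 1.65; starts at 0.85 to 1.45. Friction pivot: 1 to 2 N at the free end moves it; it stays where left. Plain stainless bar, 200 mm from pin to round free end, 20 wide, 16 tall; top 33.5 mm above the table, underside 2.5 mm above the board.
- long_bar_tip (a point): Free end of the long bar: on its centre line, at the very end, half-way up the bar. The white board under it, fixed to the table, is 280 x 320 mm and 15 mm thick.
- long_pin (a point): Centre of the long bar's fixed pin, half-way up the bar (25.5 mm above the table). Turns with the board, not the bar: z up, y the way the closed bar points, x the way it points when open a quarter turn. In this frame the stop post (dark, 14 mm thick, 24 mm tall above the board) is at x -17, y 165 mm; it meets the bar's -x side. The board spans x -40 to 240, y -35 to 285 mm.
- short_bar_tip (a point): Free end of the short bar, to be left parked: 100 mm from its own pin, same section and height as the long bar, pinned at the opposite corner of the board (x 200, y 260 mm in the frame of long_pin). A loose steel bar, a spray can and a bowl stand on the table off the board and have no part in the job.

How it is judged:
By the outcome, as a careful person would: the job done as asked, in the order asked, and still so for the second after the job is handed in, with the robot touching nothing.
It also fails if it takes over 34 s, if anything falls off the work surface, if the arm or the gripper's body presses on something with over 40 N, if the wrist force passes 120 N, or if a joint passes its speed limit or range.

## Working session

There is one attempt and no reset: what is moved stays moved. The work goes in short steps, each a Python script; the robot and the scene stay as the last script left them, time stands still between calls to the robot, and variables do not carry over. Pictures are saved under pics/ and viewed, about 8 in all and at most 12, crops included, and the job is handed in when it is done.

```bash
mkdir -p pics; python3 - <<'E'
from bench import bot,imaging
import cv2
for n in("top","scene"):
    cv2.imwrite(f"pics/{n}1.png",imaging.snapshot(n)); c=imaging.camera_info(n); print(n,c)
s=bot.read_state();print(s["clock"],s["eef_rot"],s["gripper_width"],s["wrist_force"])
E
```

```text
top {'K': array([[615.38646363,   0.        , 313.03688706],
       [  0.        , 615.38646363, 236.8178767 ],
       [  0.        ,   0.        ,   1.        ]]), 'rvec': array([ 2.25742681, -1.91946498,  0.22509079]), 'tvec': array([-0.00848559,  0.55253402,  0.64614157])}
scene {'K': array([[523.42326428,   0.        , 325.00154856],
       [  0.        , 523.42326428, 242.7638248 ],
       [  0.        ,   0.        ,   1.        ]]), 'rvec': array([ 1.00491105,  2.49622044, -1.01612925]), 'tvec': array([ 0.34463512, -0.25455302,  1.00838242])}
0.1 [ 0.69675465 -0.12308247  0.12294584 -0.69589366] 1.001802494508763 [-0.13679101 -0.69784424 -0.24947577]
```

View pics/top1.png

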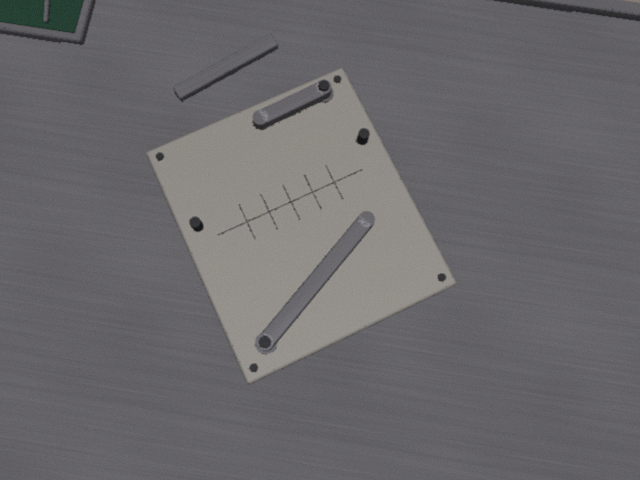

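View pics/scene1.png

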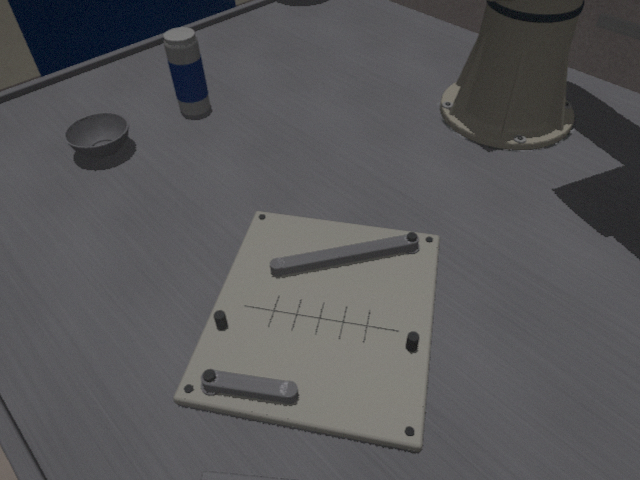

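Both views show the board with the long bar's pin at top-view pixel (265,342), its free end at (369,215) and its stop post at (196,224). The short bar runs from (324,87) to (259,119). Next I'll fit the board pose and the bar angle.

```bash
cat > h.py <<'E'
import numpy as np,cv2
from scipy.optimize import least_squares
from scipy.spatial.transform import Rotation as R
from bench import bot,imaging
def px(c,P): return cv2.projectPoints(np.array(P,float),c["rvec"],c["tvec"],c["K"],None)[0][:,0]
def b2w(p,P):
    P=np.array(P,float); c,s=np.cos(p[2]),np.sin(p[2])
    return np.c_[p[0]+c*P[:,0]-s*P[:,1],p[1]+s*P[:,0]+c*P[:,1],P[:,2]]
def tip(a,r=.2,off=0,z=.0335): # off along +a side normal (opening side)
    return [r*np.sin(a)+off*np.cos(a), r*np.cos(a)-off*np.sin(a), z]
E
cat > fit.py <<'E'
from h import *
C=[[-.04,.285,.015],[.24,.285,.015],[.24,-.035,.015],[-.04,-.035,.015],[0,0,.036],[-.017,.165,.039],[.2,.26,.036]]
T=imaging.camera_info("top");S=imaging.camera_info("scene")
ot=[[148,153],[343,69],[454,281],[249,382],[265,342],[195,222],[324,86]]
os_=[[410,440],[184,400],[257,213],[440,236],[412,237],[413,336],[209,375]]
def f(p): return np.r_[(px(T,b2w(p,C))-ot).ravel(),(px(S,b2w(p,C))-os_).ravel()]
b=min((least_squares(f,[.5,0,y],loss="soft_l1") for y in np.arange(-3,3,.7)),key=lambda r:r.cost)
print(b.x,b.cost);print(f(b.x).reshape(-1,2).round(1).tolist())
g=lambda a,r=.19: np.r_[(px(T,b2w(b.x,[tip(a[0],r)]))-[367,219]).ravel(),(px(S,b2w(b.x,[tip(a[0],r)]))-[281,264]).ravel()]
a=least_squares(g,[1.]);print("angle",a.x,a.fun)
np.save("p.npy",np.r_[b.x,a.x])
p=b.x;print("tip",b2w(p,[tip(a.x[0]),[0,0,.02]]))
s=bot.read_state();print(R.from_quat(s["eef_rot"]).as_matrix().round(2))
for k in range(4):
  for al in (a.x[0]+.2,.5,0):
    th=p[2]-al+k*np.pi/2   # tool x yaw: +x side normal for k=0
    x=np.array([np.cos(th),np.sin(th),0]);y=np.array([0,0,-1.]);q=R.from_matrix(np.c_[x,y,np.cross(x,y)]).as_quat()
    j=bot.inverse_kinematics(b2w(p,[tip(al,.172,.03,.021)])[0],q);print(k,round(al,2),None if j is None else np.round(j,2))
E
python3 fit.py
```

```text
[ 0.42045511  0.1162881  -0.96747615] 56.12818675502261
[[-3.2, -0.9], [-0.3, -2.4], [4.2, 3.3], [-2.0, 4.0], [-0.4, 0.7], [-0.2, 0.6], [-0.2, 0.9], [11.5, 9.0], [-14.9, -0.9], [-2.6, -3.9], [-0.4, -2.0], [-1.0, -0.1], [-0.6, 0.2], [-1.4, 1.2]]
angle [1.12266939] [-1.29508869  0.20812415 -4.94167244 -0.17130523]
tip [[0.59408358 0.01702505 0.0335    ]
 [0.42045511 0.1162881  0.02      ]]
[[ 0.94 -0.    0.34]
 [-0.34 -0.    0.94]
 [ 0.   -1.   -0.  ]]
0 1.32 [-0.04  0.48  1.97 -0.    0.69  0.68]
0 0.5 [ 0.17  0.56  1.81 -0.    0.77  0.07]
0 0 [ 0.31  0.57  1.8  -0.    0.78 -0.29]
1 1.32 [-0.04  0.48  1.97 -0.    0.69 -0.89]
1 0.5 [ 0.17  0.56  1.81 -0.    0.77 -1.5 ]
1 0 [ 0.31  0.57  1.8  -0.    0.78 -1.86]
2 1.32 [-0.04  0.48  1.97 -0.    0.69 -2.46]
2 0.5 None
2 0 [ 0.31  0.57  1.8  -0.    0.78  2.85]
3 1.32 [-0.04  0.48  1.97 -0.    0.69  2.25]
3 0.5 [ 0.17  0.56  1.81 -0.    0.77  1.64]
3 0 [ 0.31  0.57  1.8  -0.    0.78  1.28]
```

The pins and posts fit to within 2 px. The corners are rougher because they're rounded. The bar sits at about 1.12 rad. Now I'll shut the gripper, come down on the opening side, make contact and sweep most of the way.

```bash
cat >> h.py <<'E'
def pose(p,al,off,z=.021,r=.172):
    th=p[2]-al; x=np.array([np.cos(th),np.sin(th),0]); y=np.array([0,0,-1.])
    return b2w(p,[tip(al,r,off,z)])[0],R.from_matrix(np.c_[x,y,np.cross(x,y)]).as_quat()
def rep(tag,p,al):
    s=bot.read_state(); th=p[2]-al; n=np.array([np.cos(th),np.sin(th),0])
    print(tag,"t%.2f"%s["clock"],"Fn %.1f"%(s["wrist_force"]@n),s["wrist_force"].round(1),np.round(s["eef_pos"],4))
    return s["wrist_force"]@n
E
python3 - <<'E'
from h import *
*p,a=np.load("p.npy")
bot.gripper_to(0.,20)
bot.move_to(*pose(p,a,.038,.10)); rep("above",p,a)
bot.move_straight(pose(p,a,.038)[0],rate=.08); rep("down",p,a)
bot.move_straight(*pose(p,a,.020),rate=.06); rep("touch",p,a)
for al in np.linspace(a,.2,7)[1:]:
    bot.move_straight(*pose(p,al,.020),rate=.08); rep("%.2f"%al,p,al)
cv2.imwrite("pics/top2.png",imaging.snapshot("top"))
E
```

```text
above t3.89 Fn 0.5 [-0.3 -0.4  0.9] [ 0.5511 -0.0013  0.1001]
down t5.03 Fn -0.3 [ 0.1  0.3 -0.3] [ 0.5513 -0.0021  0.0214]
touch t5.47 Fn -0.1 [-0.7  0.5 -0.4] [0.5601 0.0141 0.0211]
0.97 t5.96 Fn -0.5 [-0.3  0.6 -0.5] [0.5738 0.0361 0.0209]
0.82 t6.44 Fn 0.2 [-0.2 -0.2 -0.2] [0.5842 0.0603 0.021 ]
0.66 t6.92 Fn -0.1 [ 0.5  0.1 -0.3] [0.5909 0.0861 0.021 ]
0.51 t7.41 Fn 0.7 [-0.3 -0.7 -0.1] [0.5935 0.1125 0.021 ]
0.35 t7.89 Fn 0.3 [-0.3 -0.4  0.9] [0.5921 0.1391 0.021 ]
0.20 t8.38 Fn -0.4 [0.2 0.5 0.5] [0.5866 0.1651 0.021 ]
```

View pics/top2.png

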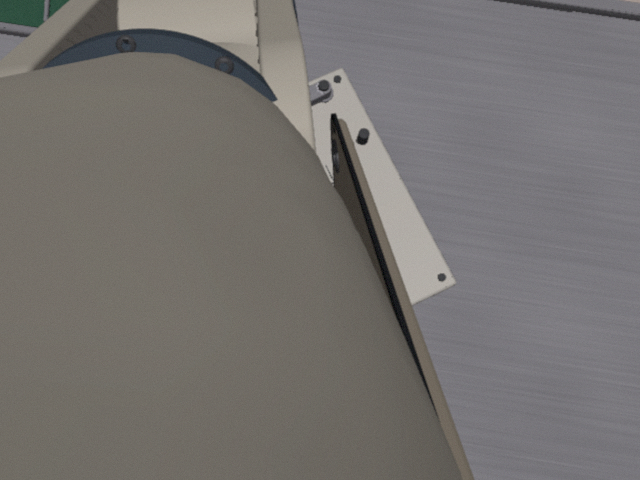

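The arm covers the long bar in the top view, and the contact force is within noise. I'll check the scene camera.

```bash
python3 - <<'E'
from h import *
cv2.imwrite("pics/s2.png",imaging.snapshot("scene"))
E
```

```text
(no output)
```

View pics/s2.png

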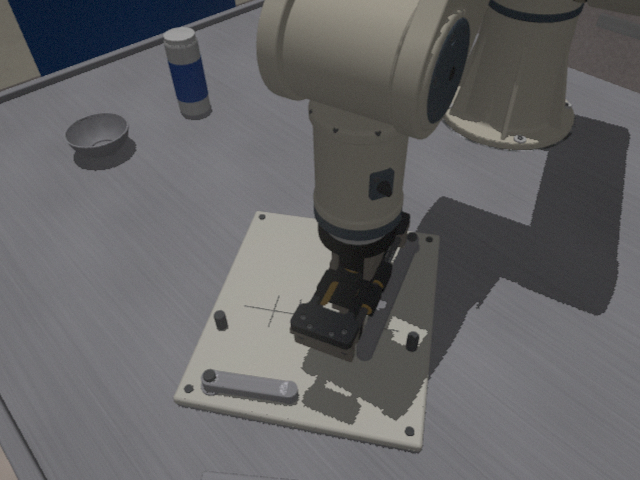

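The bar is following the fingers, with its tip now near (366,352). The short bar hasn't moved and the post at (413,340) is clear. I'll carry on in small steps until the reaction force shows the stop.

```bash
python3 - <<'E'
from h import *
*p,a=np.load("p.npy")
bot.move_straight(*pose(p,.06,.020),rate=.06); rep("0.06",p,.06)
off=.020; bot.move_straight(*pose(p,0.,off+.006),rate=.05)
o=off+.006
while o>.004:
    o-=.0015; bot.move_straight(*pose(p,0.,o),rate=.03); f=rep("o%.4f"%o,p,0)
    if f>10: break
cv2.imwrite("pics/s3.png",imaging.snapshot("scene")[190:450,160:480])
E
```

```text
0.06 t9.03 Fn -0.2 [-1.  -0.3  0.3] [0.5781 0.188  0.021 ]
o0.0245 t9.53 Fn 1.0 [ 1.2 -0.4 -0.7] [0.5762 0.1936 0.021 ]
o0.0230 t9.78 Fn 0.9 [ 1.1 -0.4 -0.2] [0.5752 0.195  0.0211]
o0.0215 t10.03 Fn 0.5 [ 0.7 -0.1 -0.1] [0.5742 0.1963 0.021 ]
o0.0200 t10.28 Fn 1.4 [ 0.4 -1.4  0.8] [0.5734 0.1975 0.021 ]
o0.0185 t10.53 Fn 8.6 [ 4.3 -7.5 -0.5] [0.5734 0.1977 0.0211]
o0.0170 t10.78 Fn 15.4 [  7.3 -13.7  -1.8] [0.5732 0.1979 0.0211]
```

The force rose sharply at an offset of about 19.5 mm, where I expected the stop at 20 mm. I'll back off square to the bar, lift away and check both views.

```bash
python3 - <<'E'
from h import *
*p,a=np.load("p.npy")
bot.move_straight(pose(p,0.,.045)[0],rate=.06); rep("off",p,0)
x=pose(p,0.,.045,.15)[0]; bot.move_straight(x,rate=.15)
bot.move_joints([1.219,.353,1.633,0,1.155,-.002]); rep("home",p,0)
t=imaging.snapshot("top");s=imaging.snapshot("scene")
T=imaging.camera_info("top")
P=[tip(0,.2),tip(0,.165,-.010),tip(0,.05,-.010),tip(0,.05,.010),tip(0,.165,.010)]
print(px(T,b2w(p,P)).round(1).tolist())
c=cv2.resize(t[60:390,130:470],None,fx=1.7,fy=1.7,interpolation=cv2.INTER_CUBIC)
cv2.imwrite("pics/t4.png",c)
cv2.imwrite("pics/t4post.png",cv2.resize(t[170:270,150:270],None,fx=5,fy=5,interpolation=cv2.INTER_CUBIC))
E
```

```text
off t11.44 Fn -0.4 [-0.3  0.3 -0.2] [0.5875 0.1767 0.0209]
home t14.47 Fn 0.1 [-0.1 -0.2 -0.5] [0.215  0.5871 0.2146]
[[197.3, 192.8], [200.9, 221.3], [239.4, 307.4], [255.0, 300.1], [216.2, 214.5]]
```

View pics/t4.png

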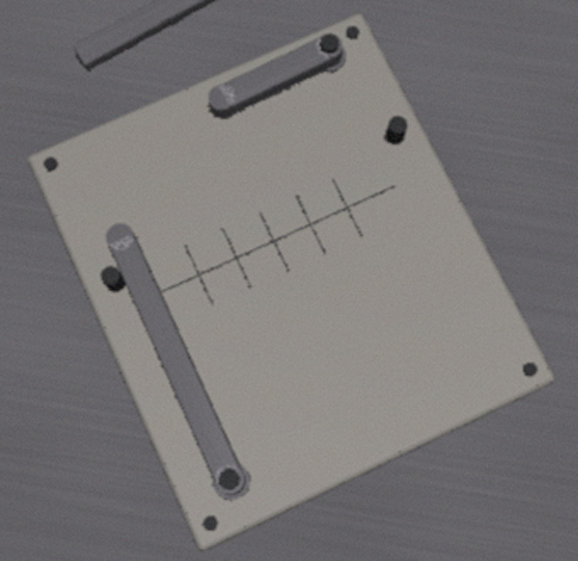

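View pics/t4post.png

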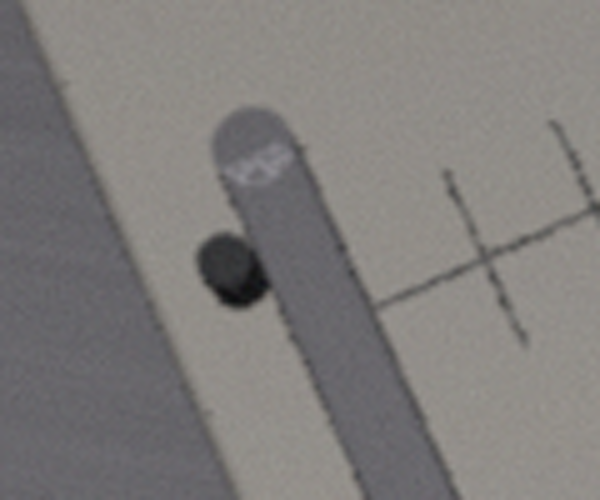

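The long bar's side meets the post with no gap: the edge is seen at about (258,262) in the crop, against (254,256) predicted for a closed bar. The short bar's tip is still at about (260,118) in the full frame.

```bash
python3 -c "
from bench import order,bot
order.hand_in();print(bot.read_state()['clock'])"
```

```text
the job is handed in; nothing more can be done
the job is handed in; nothing more can be done
```

The long bar is resting against its stop post, and the job is handed in. I found the board pose and the bar angle (about 1.12 rad) from the top and scene cameras. I then pushed the bar near its free end with the shut fingers, round its arc, until it met the post.

- **Stop contact:** the reaction force rose from about 1 N to 15 N at a 19.5 mm offset (20 mm expected). This was a single press, then I backed off.
- **Final view:** after the arm went back to its start pose, the top view showed no gap between bar and post. The bar edge was within about 2 px of the predicted closed position.
- **Short bar:** its tip was at about (260,118), against (259,119) at the start, so it did not move within measurement error.
- **Time:** about 14.5 s on the robot clock at my last reading, just before hand-in.

Two checks were weaker. The board corners and one bar-tip reading disagreed with the pose fit: corners by up to about 15 px in the scene view and 5 px in the top view, the bar tip by 5 px in the scene view. I put the corners down to rounding and imprecise picks, while the pins and posts agreed within about 2 px. The force during the sweep was lost in sensor noise, so I confirmed the bar was moving with the scene camera instead.

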